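Smooth the joint of a terracotta panel

ROBOT

A 6-joint arm with a two-finger parallel gripper is mounted at the origin on the work surface. World frame = base frame: x ahead of the robot, y to its left, z up, the work surface at z = 0. Lengths are in m, angles in degrees, forces in N, time in s.
With the tool pointing down it reaches from about 0.3 to 0.85 m from the base axis. Payload 5.4 kg.
Tool frame: the origin (TCP) lies between the finger pads; the fingertips stand 8 mm ahead of it and the grasp point (between the pads) lies 11 mm behind it; z points along the fingers, y is the line along which they close (so a half turn about z gives the same grasp; the last joint's range is limited). The gripper opens to 85 mm and grips with 20 to 120 N. Pads are 22 mm wide; open, the fingers measure 114 mm over their backs; the gripper's body (76 mm by 85 mm) begins 54 mm behind the grasp point. The pads swing forward as they close: fully open they stand 13 mm farther back than shut.
Start: joints at [60.212, 9.076, 91.501, -0, 79.423, -12.038], TCP at [0.175, 0.548, 0.239] pointing down, gripper open.
Joint ranges: [-166.64, 166.64], [-54.1, 131.32], [10.49, 154.53], [-73.88, 253.88], [9.74, 151.15], [-171.62, 171.62]. Speed limits (degrees/s): [147.25, 147.25, 180, 180, 180, 180].

INTERFACE

Orientations are given as a 3x3 rotation matrix whose columns are the frame's x, y, z axes.
In Python, from workcell import monitor, eyes, r gives the robot as it stands.
- The arm moves only by the tool play_rows, never from a script. Its argument "commands" is text: rows parted by semicolons, each of 7 numbers parted by spaces: the turn, a rotation vector about the tool's x, y, z in degrees, then the shift along the tool's x, y, z in mm, then the gripper's target within -1 to 1 (fully open at 1, half-way at 0, shut at -1). In form: wx wy wz x y z gripper; .... A call has 1 to 5 rows; each row is the pose to reach, as a shift and turn from the pose commanded when the call began, along the tool's axes at that moment; what a row does not reach only later rows make up. A row lasts 1/8 s, in which the tool goes at most 62.5 mm and 10.7 degrees, less where a joint would pass 70% of its speed; a pose out of reach is approached as far as the arm can. A call with a gripper value outside its range is refused whole. The fingers move at their own pace and stop on an object; "grip_force" is the grip in N (left out, the last holds). Time passes only in rows, so rows that repeat a pose let the fingers close. It gives the time, the measured TCP pose, the force, the opening and the grip force at its end, in the units of the state.
- monitor.get_obs(): the state, without advancing time (a new reading comes with each control period).
- eyes.snapshot(name): name is "side" or "top"; returns the picture (480x640x3 uint8, red, green, blue); there is no depth.
- eyes.calibration(name): a dict with "K" (3x3 intrinsics, pixels), "k1" (the pictures are not rectified: a ray, as slopes to the right and down, at radius r is drawn at 1 + k1 r^2 times it, then the intrinsics apply), "R" (3x3) and "t" (3): a world point X has camera coordinates R X + t. Camera axes: x right, y down, z forward; pixel columns grow to the right and rows downward; lengths in m; the calibration is good to about 2 mm. A picture is of the moment at which its call begins. calibration takes no time and is no camera call.
- r.finish_job(): hands the job in; it is judged then, once.
The state is a dict: "time_s": time; "joint_positions": joint angles; "qvel": joint speeds; "effort": joint torques, N m; "ee_pos": TCP position; "tcp_rot": TCP orientation; "ft_force": force on the tool from outside, world axes, zero at the start; "moment": the same for the moment, N m; "width": opening from 0.0 (shut) to 1.0 (fully open); "grip_force": force on a finger pad.
Only numpy, scipy, OpenCV 4.12 (cv2) and the standard library are available. Lean on these libraries where they do the work, as an engineer would, in place of code of your own. Each camera call takes 0.05 s, during which the arm holds its last target. There are 200 camera calls.

TASK

Open the lid of the wooden tool case until it rests back on its stop, and take out the ball-tipped stylus. With the stylus slanting steeply enough to clear the ridges, run its ball lightly and slowly, at about 2 to 3 cm per second, along the bottom of the bent joint between the two ridges of the terracotta panel, all the way from the rosette to the open end. Then lay the stylus back on its two rests in the case, leaving the lid open and the other things where they stand.

Things in the scene. Friction and masses are not known exactly. Their poses are not given: they have to be found in the camera images.
- lid (a joint): Hinge of the case's lid (rad): 0 shut, grows as it is raised, 1.70 on its stop (leaning 7 degrees past upright, away from the case's front). Board 178 x 144 x 10 mm, about 0.35 kg, turns freely; let go, it falls shut below about 1.4 and back on to the stop above about 1.55.
- case: Brown wooden tool case with brass corners, fixed to the table: 178 (x) x 144 (y) x 60 mm high without its lid, walls 7 mm, inner floor 8 mm above the table. Origin: centre of its underside; z up; -x is its front (towards the robot); the lid's hinge lies along its far (+x) top edge.
- rests (a point): In the case, the place of the stylus handle's centre, 40 mm above the table, midway between two wooden rests, each 8 mm thick, which stand 84 mm apart along the case's x (76 mm clear between them). The handle lies on their tops, 33 mm above the table, between two prongs per rest, 24 mm apart and 12 mm high. Axes as the case's.
- lid_hinge (a point): Point on the lid's hinge axis, in the middle of the case's far top edge, 60 mm above the table. The axis is parallel to the case's y.
- lid_bar (a point): Middle of the lid's handle: a dark round steel bar, 10 mm thick, 90 mm long, parallel to the hinge, on two end legs 42 mm above the lid's upper face (112 mm above the table when shut), 168 mm from the hinge along the lid, 10 mm in from its free edge. Can be pinched from above; it turns between the fingers as the lid rises.
- stylus: Smoothing stylus: square pale wooden handle 100 x 14 x 14 mm (long in x), a straight steel shank 5 mm thick and a steel ball at its end; 148 mm long, 50 g, loose. Origin: centre of the handle, on its axis; -x points to the ball tip. At the start it lies level on the two rests in the shut case, tip to the case's front.
- stylus_tip (a point): Centre of the stylus's ball (8 mm diameter), on the stylus's axis, 94 mm from the handle's centre.
- panel: Terracotta relief panel, 150 (x) x 190 (y) x 24 mm, on a plywood bat 170 x 206 x 16 mm, fixed. Origin: centre of the bat's underside, z up; the panel's face is 40 mm above it. A bent joint with a thin dark line crosses it: a flat bottom level with the face, 10 mm wide, between two rounded ridges 5 mm high and 10 mm wide, crests 20 mm apart.
- rosette (a point): Centre, at face height, of the round rosette (24 mm wide, 6 mm high) that closes the joint at its first end, 17 mm before seam_0; the other end is open. In the joint the stylus's shank clears the ridges only when inclined over about 25 degrees from level.
- seam_0 (a point): Point on the middle of the joint's bottom: start of the joint, next to the rosette. The joint runs in straight stretches seam_0 - seam_2 - seam_4 - seam_6, the points 21 to 30 mm apart. With the ball on the bottom its centre is 4 mm above this point.
- seam_1 (a point): Point on the middle of the joint's bottom: halfway to the first bend. The joint runs in straight stretches seam_0 - seam_2 - seam_4 - seam_6, the points 21 to 30 mm apart. With the ball on the bottom its centre is 4 mm above this point.
- seam_2 (a point): Point on the middle of the joint's bottom: first bend. The joint runs in straight stretches seam_0 - seam_2 - seam_4 - seam_6, the points 21 to 30 mm apart. With the ball on the bottom its centre is 4 mm above this point.
- seam_3 (a point): Point on the middle of the joint's bottom: middle of the slanting stretch. The joint runs in straight stretches seam_0 - seam_2 - seam_4 - seam_6, the points 21 to 30 mm apart. With the ball on the bottom its centre is 4 mm above this point.
- seam_4 (a point): Point on the middle of the joint's bottom: second bend. The joint runs in straight stretches seam_0 - seam_2 - seam_4 - seam_6, the points 21 to 30 mm apart. With the ball on the bottom its centre is 4 mm above this point.
- seam_5 (a point): Point on the middle of the joint's bottom: halfway from the second bend to the end. The joint runs in straight stretches seam_0 - seam_2 - seam_4 - seam_6, the points 21 to 30 mm apart. With the ball on the bottom its centre is 4 mm above this point.
- seam_6 (a point): Point on the middle of the joint's bottom: end of the joint, at the open end. The joint runs in straight stretches seam_0 - seam_2 - seam_4 - seam_6, the points 21 to 30 mm apart. With the ball on the bottom its centre is 4 mm above this point.
- pony: Terracotta pony figurine, 70 mm high, loose, between case and panel, a bystander. Origin: centre of its underside.
- small_bowl: Small blue bowl, 68 mm wide, 36 mm high, loose, between case and panel, a bystander. Origin: centre of its underside.
- bowl_a: White bowl, 150 mm wide, 70 mm high, loose bystander at the left. Origin: centre of its underside.
- bowl_b: Terracotta bowl, 170 mm wide, 75 mm high, loose bystander at the right. Origin: centre of its underside.
- brush: Dark wooden-handled brush lying on the table at the left, about 200 mm long, loose bystander. Origin: on its underside near its middle.
- jar: White jar, 70 mm wide, 85 mm high, loose bystander at the right. Origin: centre of its underside.
- horse_big: White horse figurine, 130 mm high, loose bystander at the left. Origin: centre of its underside.

How it is judged (in metres and radians):
On the way, in this order (a step that is already met when the one before it is completed fails the run):
1. the lid is open to its stop (value of joint lid above 1.63 rad), for 0.2 s.
2. the stylus is lifted out of the case (z of stylus in the frame of case above 0.085 m), for 0.1 s.
3. the ball tip is down in the joint, between the ridges, at point seam_0 (within 8 mm across, its centre at most 7.5 mm above the bottom) with the stylus slanting 20 to 70 degrees from vertical (horizontal distance between stylus_tip and seam_0 below 0.008 m and z of stylus_tip in the frame of panel below 0.0475 m and angle between stylus's own x axis and vertical between 0.35 and 1.22 rad), for 0.05 s.
4. the ball tip is down in the joint, between the ridges, at point seam_1 (within 8 mm across, its centre at most 7.5 mm above the bottom) with the stylus slanting 20 to 70 degrees from vertical (horizontal distance between stylus_tip and seam_1 below 0.008 m and z of stylus_tip in the frame of panel below 0.0475 m and angle between stylus's own x axis and vertical between 0.35 and 1.22 rad), for 0.05 s.
5. the ball tip is down in the joint, between the ridges, at point seam_2 (within 8 mm across, its centre at most 7.5 mm above the bottom) with the stylus slanting 20 to 70 degrees from vertical (horizontal distance between stylus_tip and seam_2 below 0.008 m and z of stylus_tip in the frame of panel below 0.0475 m and angle between stylus's own x axis and vertical between 0.35 and 1.22 rad), for 0.05 s.
6. the ball tip is down in the joint, between the ridges, at point seam_3 (within 8 mm across, its centre at most 7.5 mm above the bottom) with the stylus slanting 20 to 70 degrees from vertical (horizontal distance between stylus_tip and seam_3 below 0.008 m and z of stylus_tip in the frame of panel below 0.0475 m and angle between stylus's own x axis and vertical between 0.35 and 1.22 rad), for 0.05 s.
7. the ball tip is down in the joint, between the ridges, at point seam_4 (within 8 mm across, its centre at most 7.5 mm above the bottom) with the stylus slanting 20 to 70 degrees from vertical (horizontal distance between stylus_tip and seam_4 below 0.008 m and z of stylus_tip in the frame of panel below 0.0475 m and angle between stylus's own x axis and vertical between 0.35 and 1.22 rad), for 0.05 s.
8. the ball tip is down in the joint, between the ridges, at point seam_5 (within 8 mm across, its centre at most 7.5 mm above the bottom) with the stylus slanting 20 to 70 degrees from vertical (horizontal distance between stylus_tip and seam_5 below 0.008 m and z of stylus_tip in the frame of panel below 0.0475 m and angle between stylus's own x axis and vertical between 0.35 and 1.22 rad), for 0.05 s.
9. the ball tip is down in the joint, between the ridges, at point seam_6 (within 8 mm across, its centre at most 7.5 mm above the bottom) with the stylus slanting 20 to 70 degrees from vertical (horizontal distance between stylus_tip and seam_6 below 0.008 m and z of stylus_tip in the frame of panel below 0.0475 m and angle between stylus's own x axis and vertical between 0.35 and 1.22 rad), for 0.05 s.
At the end, for the whole second after the job is handed in: The lid is on its stop (over 1.63 rad); the stylus lies at rest on its two rests in the case, handle's centre within 18 mm along and 9 mm across of its place at x = 23, y = 0 in the case's frame, 35 to 45 mm above the table, along the case within 0.15 rad (value of joint lid above 1.63 rad and x of stylus in the frame of case between 0.005 and 0.041 m and y of stylus in the frame of case between -0.009 and 0.009 m and z of stylus in the frame of case between 0.035 and 0.045 m and angle between the x axis of stylus and the x axis of case, either way round below 0.15 rad and linear speed of stylus below 0.02 m/s); the robot touches nothing.
It fails at once if the stylus moves faster than 0.08 m/s while its ball is down in the joint (z of stylus_tip in the frame of panel below 0.0475 m and x of stylus_tip in the frame of panel between -0.045 and 0.045 m and y of stylus_tip in the frame of panel between -0.08 and 0.08 m and linear speed of stylus above 0.08 m/s).
It fails at once if the stylus presses on the panel with more than 25 N (contact force between stylus and panel above 25 N).
It fails at once if a bystander (pony, small bowl, either big bowl, jar, brush or white horse) is moved more than 30 mm (distance of any of pony, small_bowl, bowl_a, bowl_b, brush, jar, horse_big from where it was at the start of the episode above 0.03 m).
It also fails if it takes over 72 s, if anything falls off the work surface, if the arm or the gripper's body presses on something with over 40 N, if the wrist force passes 120 N, or if a joint passes its speed limit or range.

## Working session

There is one attempt and no reset: what is moved stays moved. The work goes in short steps, Python scripts to look and compute and a tool call to move; the robot and the scene stay as the last step left them, time stands still between calls to the robot, and variables do not carry over. Pictures are saved under pics/ and viewed, at most 10 in all, crops included, and the job is handed in when it is done.

Besides the shell and the picture viewer there is one more tool, called after "Request:" as name(argument=value, ...) on one line, values as JSON. play_rows: Moves the arm, as the interface text tells. Its arguments: {"type":"object","properties":{"commands":{"type":"string"},"grip_force":{"type":"number"}},"required":["commands"]}

```bash
mkdir -p pics; ls; python3 - <<'E'
from workcell import monitor, eyes, r
import cv2, numpy as np
print(monitor.get_obs())
for n in ("side","top"):
    im=eyes.snapshot(n); cv2.imwrite(f"pics/{n}0.png",im[:,:,::-1])
    c=eyes.calibration(n); print(n,c, -np.array(c["R"]).T@c["t"])
E
```

```text
pics
{'time_s': 0.0, 'joint_positions': array([ 6.02133344e+01,  9.11281973e+00,  9.15746141e+01, -1.36600636e-03,
        7.94235629e+01, -1.20390438e+01]), 'qvel': array([ 0.01798927, -0.05068429, -0.01342712, -0.04835427, -0.07752233,
       -0.02973263]), 'effort': array([ 1.24571026e-03, -3.96010458e+01, -3.31424010e+01, -1.57734157e-04,
        8.63363966e-03, -3.76520234e-05]), 'ee_pos': array([0.17500455, 0.54708433, 0.2382939 ]), 'tcp_rot': array([[-9.52409614e-01,  3.04819683e-01, -9.42035243e-04],
       [ 3.04820900e-01,  9.52408186e-01, -1.69295140e-03],
       [ 3.81157169e-04, -1.89953522e-03, -9.99998123e-01]]), 'ft_force': array([ 0.47861954, -0.01812561,  0.32723293]), 'moment': array([ 0.03348117, -0.00898984,  0.01955932]), 'grip_force': 0.0, 'width': 1.0015983466935576}
side {'K': array([[538.31478145,   0.        , 325.76038666],
       [  0.        , 538.31478145, 240.1389197 ],
       [  0.        ,   0.        ,   1.        ]]), 'k1': -0.0036691888794985537, 'R': array([[-0.99034498, -0.13773376,  0.01569187],
       [-0.10617744,  0.68088729, -0.72465085],
       [ 0.08912449, -0.71932045, -0.68893753]]), 't': array([0.51642088, 0.14977116, 1.18872242])} [0.42139287 0.82422366 0.91938367]
top {'K': array([[531.67729545,   0.        , 317.41003966],
       [  0.        , 531.67729545, 226.26779682],
       [  0.        ,   0.        ,   1.        ]]), 'k1': -0.15523449227095618, 'R': array([[ 0.00821455, -0.99995135,  0.00545987],
       [-0.97763427, -0.00917846, -0.21011186],
       [ 0.21015175, -0.00361178, -0.97766211]]), 't': array([-0.00316388,  0.53230084,  1.40591448])} [0.22496614 0.00679984 1.48636931]
```

View pics/side0.png

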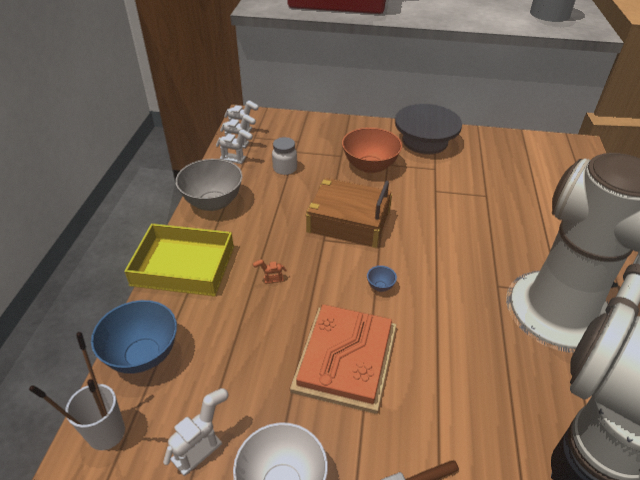

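View pics/top0.png

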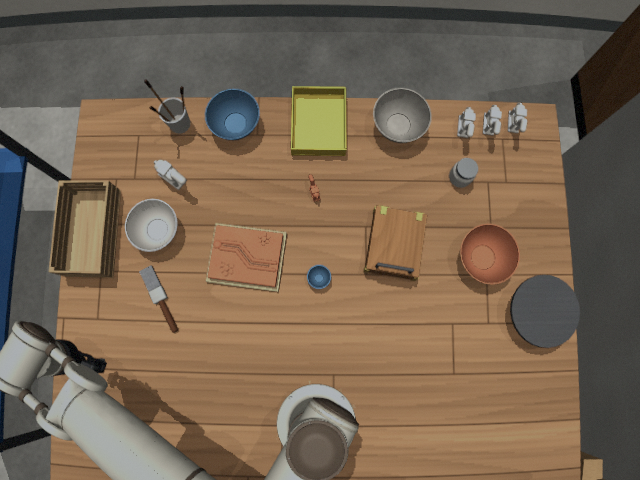

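The side view shows the case at about (350,212) with its bar at (383,200), and the panel at (347,355). In the top view the case is at (397,242), the bar at (395,267), and the panel at (247,257). I'll enlarge these.

```bash
python3 - <<'E'
import cv2, numpy as np
def crop(n,x,y,w,h,s):
    im=cv2.imread(f"pics/{n}0.png")[y:y+h,x:x+w]
    im=cv2.resize(im,None,fx=s,fy=s,interpolation=cv2.INTER_CUBIC)
    for k in range(0,w,10):
        cv2.putText(im,str(x+k),(k*s,8),0,.28,(255,255,255),1); cv2.line(im,(k*s,10),(k*s,14),(255,255,255),1)
    for k in range(10,h,10):
        cv2.putText(im,str(y+k),(0,k*s+3),0,.28,(255,255,255),1); cv2.line(im,(20,k*s),(24,k*s),(255,255,255),1)
    return im
# panel mosaic
A=crop("side",290,300,112,108,7)[:,:] ; A=cv2.resize(A,(784,756))
cv2.imwrite("pics/pside.png",crop("side",290,302,112,100,6)[:600])
cv2.imwrite("pics/ptop.png",crop("top",202,218,90,76,8)[:600])
cv2.imwrite("pics/case.png",np.hstack([crop("side",303,170,98,84,4),crop("top",360,198,80,84,4)]))
E
```

```text
(no output)
```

View pics/pside.png

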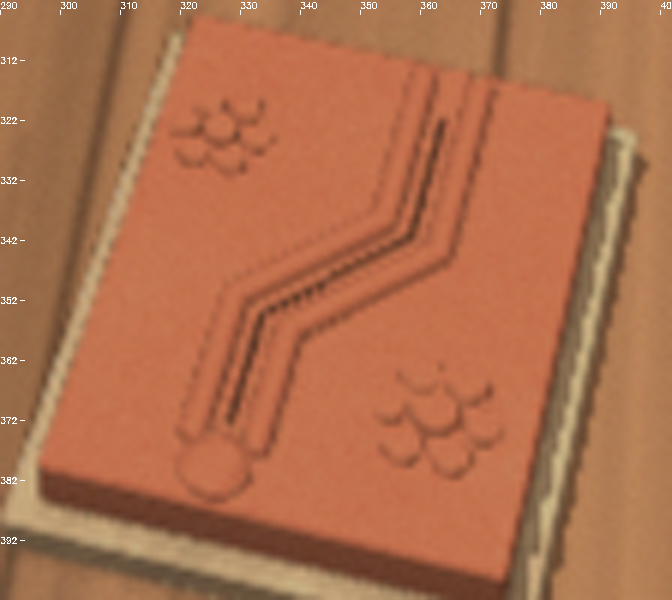

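View pics/ptop.png

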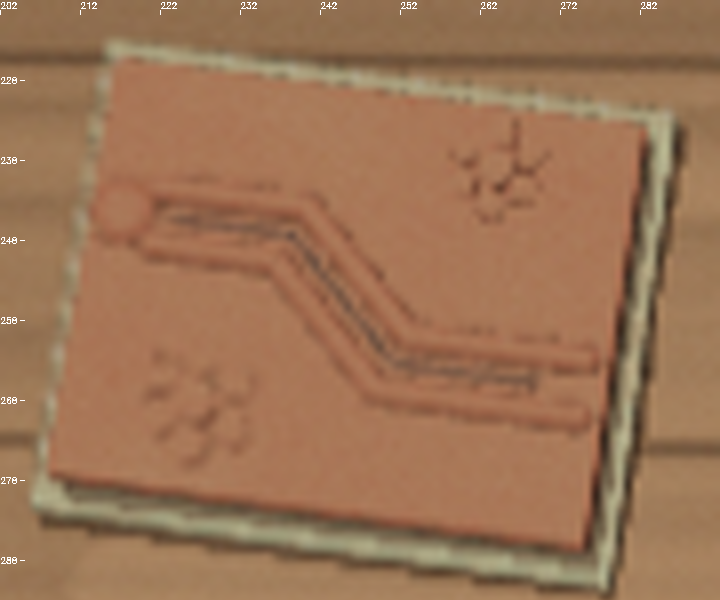

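View pics/case.png

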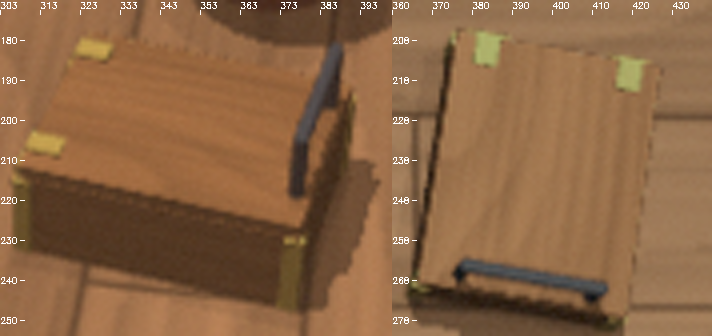

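The enlarged crops give these positions (side / top pixels):
- **Joint line:** start (328.5,372.7)/(223,245.3), bends (333.8,354)/(238.5,247.5) and (358.5,341.7)/(251.1,263.1), end (363.8,322.3)/(269.1,266).
- **Lid bar:** ends (378,204.5),(387,181.5) / (377,264.5),(413,270.3).

Next I'll triangulate these and fit the poses.

```bash
cat > h.py <<'E'
import numpy as np
from scipy.optimize import least_squares
from workcell import monitor, eyes, r
C={n:{k:np.array(v) for k,v in eyes.calibration(n).items()} for n in ("side","top")}
def proj(n,X):
    c=C[n]; p=np.atleast_2d(X)@c["R"].T+c["t"]; s=p[:,:2]/p[:,2:]
    s=s*(1+c["k1"]*(s**2).sum(1,keepdims=True)); return s*[c["K"][0,0],c["K"][1,1]]+c["K"][:2,2]
def tri(a,b):
    s=least_squares(lambda X:np.r_[proj("side",X)[0]-a,proj("top",X)[0]-b],[.5,0,.05]); return s.x,np.abs(s.fun).max()
def Rz(a): return np.array([[np.cos(a),-np.sin(a),0],[np.sin(a),np.cos(a),0],[0,0,1]])
def fit(L,S,T,x0,free_z=True):
    "pose x,y,z,yaw of model points L from pixels S (side), T (top)"
    L,S,T=map(np.array,(L,S,T))
    def f(q):
        X=L@Rz(q[3]).T+q[:3]; return np.r_[(proj("side",X)-S).ravel(),(proj("top",X)-T).ravel()]
    s=least_squares(f,x0,loss="soft_l1"); return s.x,f(s.x).reshape(2,-1,2)
E
python3 - <<'E'
from h import *
np.set_printoptions(precision=4,suppress=True)
S=[(325.5,379.5),(328.5,372.7),(333.8,354),(358.5,341.7),(363.8,322.3),(322.7,304.3),(391.5,319.2),(374.2,399),(296.7,379.8)]
T=[(217.4,244.25),(223,245.25),(238.5,247.5),(251.1,263.1),(269.1,266),(282.6,233.5),(275.1,286.5),(208.25,277.4),(216,225.25)]
P=[tri(a,b) for a,b in zip(S,T)]
for n,p in zip("ros s0 s2 s4 s6 far+x-y -x-y -x+y +x+y".split(),P): print(n,*p)
X=np.array([p[0] for p in P]); print("lens",np.linalg.norm(np.diff(X[:5],axis=0),axis=1))
L=[(.075,-.095,.04),(-.075,-.095,.04),(-.075,.095,.04),(.075,.095,.04)]
q,res=fit(L,S[5:],T[5:],[.5,.2,0,-.1]); print("panel",q,np.degrees(q[3])); print(res)
print("local",(X[:5]-q[:3])@Rz(q[3]))
print('case')
S=[(378,204.5),(387,181.5),(307.5,212),(378.5,227),(323,180)]
T=[(377,264.5),(413,270.25),(375.75,205.5),(365.5,269.25),(427,214.5)]
L=[(-.079,.045,.112),(-.079,-.045,.112),(.089,.072,.07),(-.089,.072,.07),(.089,-.072,.07)]
for a,b in zip(S,T): print(*tri(a,b))
q,res=fit(L,S,T,[.5,-.1,0,0]); print("case",q,np.degrees(q[3])); print(res)
for n,l in dict(bar=(-.079,0,.112),hinge=(.089,0,.06),rest=(.023,0,.04)).items(): print(n,Rz(q[3])@l+q[:3])
E
```

```text
ros [0.4834 0.2788 0.0386] 0.3267372454045585
s0 [0.4801 0.2631 0.0382] 0.08512961909065098
s2 [0.4752 0.2196 0.0374] 0.3683887515197739
s4 [0.4309 0.1832 0.0372] 0.03853646039038949
s6 [0.4243 0.1332 0.0367] 0.23948252565037365
far+x-y [0.515  0.0982 0.0361] 0.06633811648799792
-x-y [0.3682 0.1155 0.0353] 0.24817377452899336
-x+y [0.3905 0.3016 0.0317] 0.01339718705719406
+x+y [0.5371 0.2858 0.0362] 0.050424844505300825
lens [0.016  0.0438 0.0573 0.0504]
panel [ 0.4528  0.2    -0.0056 -0.1182] -6.774647360898679
[[[-0.4687 -0.0386]
  [ 0.6557 -0.0038]
  [ 0.5712  0.0597]
  [-0.669   0.2922]]

 [[ 0.53   -0.1838]
  [ 0.4486  0.1635]
  [-0.7633  0.1998]
  [ 0.2715 -0.4083]]]
local [[ 0.0211  0.0819  0.0442]
 [ 0.0197  0.0659  0.0438]
 [ 0.0199  0.0221  0.043 ]
 [-0.0198 -0.0192  0.0428]
 [-0.0205 -0.0696  0.0424]]
case
[ 0.4205 -0.1547  0.1143] 0.44378446313231734
[ 0.4053 -0.2493  0.1124] 0.10229774545769033
[ 0.59   -0.1592  0.0654] 0.2256950349803617
[ 0.4139 -0.129   0.0674] 0.36316562266654273
[ 0.5706 -0.3039  0.0558] 0.5822241128696817
case [ 0.491  -0.2154 -0.003  -0.154 ] -8.82527857242301
[[[ 0.5908  0.7914]
  [-0.3999  1.4903]
  [-0.2934 -0.2119]
  [ 0.2356 -0.2432]
  [ 1.3734 -2.3055]]

 [[ 1.3985  0.1028]
  [-0.8098 -0.2389]
  [-0.409   0.0696]
  [ 0.6504 -0.4273]
  [-0.394  -0.6125]]]
bar [ 0.413  -0.2033  0.109 ]
hinge [ 0.579  -0.2291  0.057 ]
rest [ 0.5138 -0.2189  0.037 ]
```

Panel and case poses are consistent, apart from a z offset of about −2 to −3 mm. I'll write a helper that splits a straight move into rows.

```bash
cat >> h.py <<'E'
from scipy.spatial.transform import Rotation as Ro
def down(psi):
    a=np.radians(psi); y=np.array([np.cos(a),np.sin(a),0]); z=np.array([0,0,-1.]); return np.c_[np.cross(y,z),y,z]
def plan(segs,g,p0=None,R0=None,nd=0):
    "segs: list of (p1,R1,nrows[,grip]); prints calls of 5 rows, rounded, from the given or measured pose"
    if p0 is None: o=monitor.get_obs(); p0,R0=o["ee_pos"],o["tcp_rot"]
    W=[]; p,R=np.array(p0),R0
    for s in segs:
        p1,R1,n=np.array(s[0]),s[1],s[2]; w=Ro.from_matrix(R.T@R1).as_rotvec()
        for i in range(1,n+1): W.append((p+(p1-p)*i/n,R@Ro.from_rotvec(w*i/n).as_matrix(),s[3] if len(s)>3 else g))
        p,R=p1,R1
    p,R=np.array(p0),R0
    for k in range(0,len(W),5):
        out=[]
        for q,Q,gg in W[k:k+5]:
            w=np.round(np.degrees(Ro.from_matrix(R.T@Q).as_rotvec()),1)+0.; d=np.round(1e3*R.T@(q-p),nd)+0.
            out.append(" ".join(f"{v:g}" for v in [*w,*d,gg]))
        print("; ".join(out)); p=p+R@d/1e3; R=R@Ro.from_rotvec(np.radians(w)).as_matrix()
    return p,R
def arc(bar,psi,ths,n=2):
    "TCP waypoints for lid angles, bar gripped with TCP at bar; psi: case yaw deg"
    c=np.array([np.cos(np.radians(psi)),np.sin(np.radians(psi)),0]); z=np.array([0,0,1.])
    f=lambda t:(-168*np.cos(t)+52*np.sin(t))*c/1e3+(168*np.sin(t)+52*np.cos(t))*z/1e3
    return [np.array(bar)+f(t)-f(0) for t in ths]
E
python3 - <<'E'
from h import *
plan([((.413,-.203,.18),down(-8.8),14),((.413,-.203,.101),down(-8.8),3)],1,[.175,.548,.239],down(72.25))
E
```

```text
0 0 5.8 -33 -46 4 1; 0 0 11.6 -65 -92 8 1; 0 0 17.4 -98 -138 13 1; 0 0 23.2 -130 -184 17 1; 0 0 28.9 -163 -230 21 1
0 0 5.8 -50 -24 4 1; 0 0 11.6 -101 -49 9 1; 0 0 17.4 -152 -73 13 1; 0 0 23.2 -202 -98 17 1; 0 0 29 -253 -122 21 1
0 0 5.8 -56 3 4 1; 0 0 11.6 -112 6 9 1; 0 0 17.4 -168 9 13 1; 0 0 23.2 -225 13 17 1; 0 0 23.2 -225 13 43 1
0 0 -0.1 0 0 27 1; 0 0 -0.1 0 0 53 1
```

Request:
play_rows(commands="0 0 5.8 -33 -46 4 1; 0 0 11.6 -65 -92 8 1; 0 0 17.4 -98 -138 13 1; 0 0 23.2 -130 -184 17 1; 0 0 29 -163 -230 21 1")

```text
time_s: 0.72
ee_pos: [0.2604, 0.2772, 0.2178]
tcp_rot: [[-0.683, 0.73, -0.0], [0.73, 0.683, -0.0], [-0.0, -0.0, -1.0]]
ft_force: [0.9, -0.4, 0.5]
width: 0.999
grip_force: 0.0
```

Request:
play_rows(commands="0 0 5.8 -50 -24 4 1; 0 0 11.6 -101 -49 9 1; 0 0 17.4 -152 -73 13 1; 0 0 23.2 -202 -98 17 1; 0 0 29 -253 -122 21 1")

```text
time_s: 1.35
ee_pos: [0.345, 0.0092, 0.1971]
tcp_rot: [[-0.242, 0.97, 0.001], [0.97, 0.242, 0.0], [-0.0, 0.001, -1.0]]
ft_force: [0.1, 0.1, -0.3]
width: 1.002
grip_force: 0.0
```

Request:
play_rows(commands="0 0 5.8 -56 3 4 1; 0 0 11.6 -112 6 9 1; 0 0 17.4 -168 9 13 1; 0 0 23.2 -225 13 17 1; 0 0 23.2 -225 13 17 1")

```text
time_s: 1.98
ee_pos: [0.4129, -0.2067, 0.1793]
tcp_rot: [[0.16, 0.987, -0.001], [0.987, -0.16, 0.001], [0.001, -0.002, -1.0]]
ft_force: [-0.0, 0.6, 0.4]
width: 0.998
grip_force: 0.0
```

Request:
play_rows(commands="0 0 0 0 0 30 1; 0 0 0 0 0 60 1; 0 0 0 0 0 78 1; 0 0 0 0 0 78 0; 0 0 0 0 0 78 -0.3", grip_force=30)

```text
time_s: 2.6
ee_pos: [0.4133, -0.2038, 0.1032]
tcp_rot: [[0.155, 0.988, 0.001], [0.988, -0.155, -0.001], [-0.001, 0.001, -1.0]]
ft_force: [-0.3, -0.7, -0.4]
width: 0.604
grip_force: 0.0
```

Request:
play_rows(commands="0 0 0 0 0 0 -0.6; 0 0 0 0 0 0 -1; 0 0 0 0 0 0 -1; 0 0 0 0 0 0 -1")

```text
time_s: 3.1
ee_pos: [0.4141, -0.2043, 0.1031]
tcp_rot: [[0.156, 0.988, 0.003], [0.988, -0.156, -0.001], [-0.001, 0.003, -1.0]]
ft_force: [5.4, 0.6, 1.2]
width: 0.103
grip_force: 29.4
```

```bash
python3 - <<'E'
from h import *
o=monitor.get_obs(); th=np.linspace(0,1.64,21)[1:]
plan([(p,down(-8.9),1) for p in arc(o["ee_pos"],-8.8,th)],-1,o["ee_pos"],down(-8.9))
E
```

```text
0 0 0 0 5 -14 -1; 0 0 0 0 11 -27 -1; 0 0 0 0 18 -39 -1; 0 0 0 0 26 -51 -1; 0 0 0 0 35 -63 -1
0 0 0 0 9 -10 -1; 0 0 0 0 20 -20 -1; 0 0 0 0 32 -29 -1; 0 0 0 0 44 -37 -1; 0 0 0 0 56 -43 -1
0 0 0 0 14 -6 -1; 0 0 0 0 27 -11 -1; 0 0 0 0 41 -14 -1; 0 0 0 0 55 -17 -1; 0 0 0 0 70 -18 -1
0 0 0 0 14 0 -1; 0 0 0 0 29 1 -1; 0 0 0 0 43 4 -1; 0 0 0 0 57 7 -1; 0 0 0 0 70 12 -1
```

Request:
play_rows(commands="0 0 0 0 5 -14 -1; 0 0 0 0 11 -27 -1; 0 0 0 0 18 -39 -1; 0 0 0 0 26 -51 -1; 0 0 0 0 35 -63 -1")

```text
time_s: 3.72
ee_pos: [0.4468, -0.2097, 0.1656]
tcp_rot: [[0.156, 0.988, -0.003], [0.988, -0.156, -0.0], [-0.001, -0.003, -1.0]]
ft_force: [-2.1, -4.0, -2.5]
width: 0.101
grip_force: 29.1
```

Request:
play_rows(commands="0 0 0 0 9 -10 -1; 0 0 0 0 20 -20 -1; 0 0 0 0 32 -29 -1; 0 0 0 0 44 -37 -1; 0 0 0 0 56 -43 -1")

```text
time_s: 4.35
ee_pos: [0.5024, -0.2191, 0.2108]
tcp_rot: [[0.156, 0.988, -0.003], [0.988, -0.156, -0.002], [-0.002, -0.002, -1.0]]
ft_force: [-8.5, -2.5, 9.4]
width: 0.103
grip_force: 30.5
```

Forces are low, so I'll carry on.

Request:
play_rows(commands="0 0 0 0 14 -6 -1; 0 0 0 0 27 -11 -1; 0 0 0 0 41 -14 -1; 0 0 0 0 55 -17 -1; 0 0 0 0 70 -18 -1")

```text
time_s: 4.97
ee_pos: [0.5723, -0.2306, 0.2281]
tcp_rot: [[0.156, 0.988, -0.0], [0.988, -0.156, -0.003], [-0.003, 0.0, -1.0]]
ft_force: [-3.8, -6.1, 4.5]
width: 0.101
grip_force: 30.8
```

Request:
play_rows(commands="0 0 0 0 14 0 -1; 0 0 0 0 29 1 -1; 0 0 0 0 43 4 -1; 0 0 0 0 57 7 -1; 0 0 0 0 70 12 -1")

```text
time_s: 5.6
ee_pos: [0.6418, -0.2419, 0.216]
tcp_rot: [[0.157, 0.988, 0.001], [0.988, -0.157, -0.004], [-0.004, 0.002, -1.0]]
ft_force: [-1.2, -6.9, 4.6]
width: 0.102
grip_force: 31.3
```

Request:
play_rows(commands="0 0 0 0 4 0 -0.3; 0 0 0 0 8 1 -0.3; 0 0 0 0 10 1 -0.3; 0 0 0 0 10 -25 -0.3; 0 0 0 0 10 -70 -0.3")

```text
time_s: 6.22
ee_pos: [0.6498, -0.2405, 0.2826]
tcp_rot: [[0.155, 0.988, -0.005], [0.988, -0.155, 0.003], [0.002, -0.005, -1.0]]
ft_force: [0.5, -0.4, 0.3]
width: 0.349
grip_force: 0.0
```

```bash
python3 - <<'E'
from h import *
import cv2
out=[]
for n,(x,y,w,h) in dict(side=(290,130,120,125),top=(355,170,95,125)).items():
    im=eyes.snapshot(n); cv2.imwrite(f"pics/{n}1.png",im[:,:,::-1])
    im=cv2.resize(im[y:y+h,x:x+w,::-1],None,fx=3.7,fy=4.5,interpolation=cv2.INTER_CUBIC) if 0 else cv2.resize(im[y:y+h,x:x+w,::-1],None,fx=4,fy=4,interpolation=cv2.INTER_CUBIC)
    for k in range(0,w,10): cv2.putText(im,str(x+k),(k*4,8),0,.28,(255,255,255),1)
    for k in range(10,h,10): cv2.putText(im,str(y+k),(0,k*4+3),0,.28,(255,255,255),1)
    out.append(im)
cv2.imwrite("pics/open1.png",np.hstack(out)[:,:800])
print(monitor.get_obs()["ee_pos"])
E
```

```text
[ 0.65305503 -0.24228758  0.29161148]
```

View pics/open1.png

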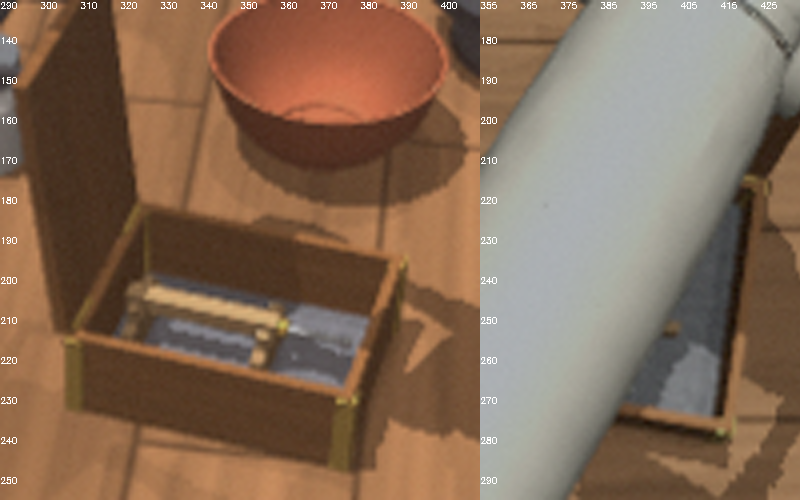

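The lid is back on its stop. In the side view the stylus lies on its rests, with the handle's top from (326,203) to (361,210). The arm hides the case in the top view, so I'll move it aside and turn it.

```bash
python3 - <<'E'
from h import *
plan([((.50,-.05,.30),down(81.2),9)],0)
E
```

```text
0 0.1 -10 18 -20 -1 0; 0.1 0.1 -20 37 -40 -2 0; 0.1 0.2 -30 55 -60 -4 0; 0.1 0.3 -40.1 74 -80 -5 0; 0.2 0.4 -50.1 92 -101 -6 0
0 0 -10 27 2 -1 0; 0.1 0.1 -20 54 3 -2 0; 0.1 0.1 -30 82 4 -3 0; 0.1 0.2 -40 109 6 -4 0
```

Request:
play_rows(commands="0 0 -10 18 -20 -1 0; 0 0 -20 37 -40 -2 0; 0 0 -30 55 -60 -4 0; 0 0 -40 74 -80 -5 0; 0 0 -50 92 -101 -6 0")

```text
time_s: 6.95
ee_pos: [0.5647, -0.1337, 0.2901]
tcp_rot: [[-0.661, 0.75, -0.0], [0.75, 0.661, 0.0], [0.0, 0.0, -1.0]]
ft_force: [0.7, -0.4, -0.5]
width: 0.504
grip_force: 0.0
```

Request:
play_rows(commands="0 0 -10 27 2 -1 0; 0 0 -20 54 3 -2 0; 0 0 -30 82 4 -3 0; 0 0 -40 109 6 -4 0; 0 0 -40 109 6 -4 0")

```text
time_s: 7.58
ee_pos: [0.4978, -0.0474, 0.2944]
tcp_rot: [[-0.988, 0.155, 0.0], [0.155, 0.988, 0.0], [-0.0, 0.0, -1.0]]
ft_force: [0.1, 0.3, 0.1]
width: 0.499
grip_force: 0.0
```

```bash
python3 - <<'E'
from h import *
import cv2
im=eyes.snapshot("top"); cv2.imwrite("pics/top2.png",im[:,:,::-1])
im2=eyes.snapshot("side"); cv2.imwrite("pics/side2.png",im2[:,:,::-1])
out=[]
for im,(x,y,w,h,s) in ((im,(358,195,75,95,6)),(im2,(310,185,58,95,6))):
    c=cv2.resize(im[y:y+h,x:x+w,::-1],None,fx=s,fy=s,interpolation=cv2.INTER_CUBIC)
    for k in range(0,w,10): cv2.putText(c,str(x+k),(k*s,8),0,.28,(255,255,255),1)
    for k in range(10,h,10): cv2.putText(c,str(y+k),(0,k*s+3),0,.28,(255,255,255),1)
    out.append(c)
cv2.imwrite("pics/sty2.png",np.hstack(out)); print(monitor.get_obs()["ee_pos"])
E
```

```text
[ 0.49859497 -0.04885772  0.29428944]
```

View pics/sty2.png

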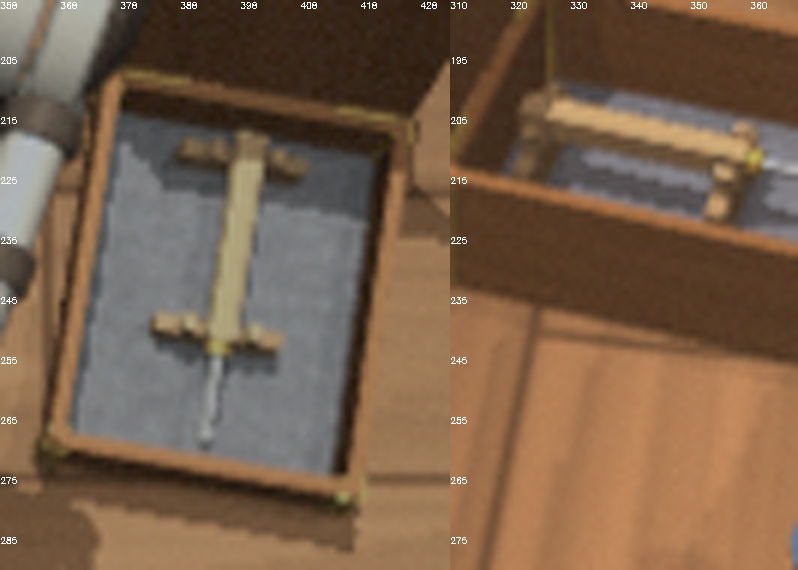

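In the top view the handle runs from (399.5,218) to (395,251.7), with the tip at (392.3,268.3). In the side view its top runs from (327.2,202.8) to (359.2,210.3).

```bash
python3 - <<'E'
from h import *
np.set_printoptions(precision=4,suppress=True)
a,e1=tri((327.2,202.8),(399.5,218)); b,e2=tri((359.2,210.3),(395,251.7))
d=a-b; print(a,b,e1,e2,np.linalg.norm(d),np.degrees(np.arctan2(d[1],d[0])),(a+b)/2)
# top-only, known height .047 / tip .040
def ray(p,z):
    return least_squares(lambda q:proj("top",[*q,z])[0]-p,[.5,-.2]).x
f,n,t=ray((399.5,218),.045),ray((395,251.7),.045),ray((392.3,268.3),.038)
print(f,n,t,(f+n)/2,np.linalg.norm(f-n), np.degrees(np.arctan2(*(f-t)[::-1])))
# bar-based estimate of rest: bar gripped at x .4145 (TCP y irrelevant)
c=np.array([np.cos(np.radians(-8.8)),np.sin(np.radians(-8.8))]); print("rest from bar",np.array([.4145,-.2035])+.102*c)
E
```

```text
[ 0.5546 -0.2271  0.0453] [ 0.4663 -0.2137  0.0411] 2.0519553412085827 0.20797100162047855 0.0894142956430693 -8.634206284433061 [ 0.5105 -0.2204  0.0432]
[ 0.5606 -0.2278] [ 0.4651 -0.213 ] [ 0.4199 -0.2057] [ 0.5128 -0.2204] 0.09663190237455903 -8.922878047133151
rest from bar [ 0.5153 -0.2191]
```

```bash
python3 - <<'E'
from h import *
D=down(81.2)
plan([((.513,-.220,.15),D,5),((.513,-.220,.06),D,2),((.513,-.220,.03),D,3)],0)
E
```

```text
0 0 -0.1 -8 -33 29 0; 0 0 -0.1 -16 -67 58 0; 0 0 -0.2 -25 -100 87 0; 0 0 -0.2 -33 -133 115 0; 0 0 -0.3 -41 -167 144 0
0 0 0 0 0 45 0; 0 0 0 0 0 90 0; 0 0 0 0 0 100 0; 0 0 0 0 0 110 0; 0 0 0 0 0 120 0
```

Request:
play_rows(commands="0 0 0 -8 -33 29 0; 0 0 0 -16 -67 58 0; 0 0 0 -25 -100 87 0; 0 0 0 -33 -133 115 0; 0 0 0 -41 -167 144 0")

```text
time_s: 8.3
ee_pos: [0.5132, -0.2222, 0.1491]
tcp_rot: [[-0.987, 0.159, 0.0], [0.159, 0.987, -0.0], [-0.0, -0.0, -1.0]]
ft_force: [-0.4, 0.1, -0.3]
width: 0.502
grip_force: 0.0
```

Request:
play_rows(commands="0 0 0 0 0 40 0; 0 0 0 0 0 80 0; 0 0 0 0 0 100 0; 0 0 0 0 0 110 0; 0 0 0 0 0 118 0")

```text
time_s: 8.93
ee_pos: [0.5134, -0.2207, 0.0322]
tcp_rot: [[-0.988, 0.157, 0.001], [0.157, 0.988, -0.001], [-0.001, -0.0, -1.0]]
ft_force: [-0.9, 0.1, 0.6]
width: 0.498
grip_force: 0.0
```

Request:
play_rows(commands="0 0 0 0 0 2 -0.4; 0 0 0 0 0 2 -0.7; 0 0 0 0 0 2 -1; 0 0 0 0 0 2 -1; 0 0 0 0 0 2 -1", grip_force=80)

```text
time_s: 9.55
ee_pos: [0.5134, -0.2203, 0.031]
tcp_rot: [[-0.988, 0.156, 0.001], [0.156, 0.988, -0.001], [-0.001, -0.001, -1.0]]
ft_force: [0.0, 1.0, 3.1]
width: 0.143
grip_force: 78.3
```

Request:
play_rows(commands="0 0 0 0 0 0 -1; 0 0 0 0 0 0 -1; 0 0 0 0 0 -1 -1")

```text
time_s: 9.93
ee_pos: [0.5128, -0.2198, 0.0311]
tcp_rot: [[-0.988, 0.156, -0.0], [0.156, 0.988, 0.0], [0.0, 0.0, -1.0]]
ft_force: [-0.3, 1.0, -1.5]
width: 0.148
grip_force: 78.0
```

```bash
cat >> h.py <<'E'
TIP=np.array([.093,0,-.009])
RT=down(81.2)@Ro.from_euler("y",-45,degrees=True).as_matrix()
def tcp(tip): return np.array(tip)-RT@TIP
E
python3 - <<'E'
from h import *
D=down(81.0); o=monitor.get_obs()
t=tcp((.480,.263,.062)); print(t)
plan([((.513,-.220,.20),D,5),((t[0],t[1],.20),RT,10),(t,RT,3)],-1,o["ee_pos"],D)
E
```

```text
[0.55127586 0.25196591 0.12139697]
0 0 0 0 0 -34 -1; 0 0 0 0 0 -68 -1; 0 0 0 0 0 -101 -1; 0 0 0 0 0 -135 -1; 0 0 0 0 0 -169 -1
0 -4.5 0 3 47 0 -1; 0 -9 0 7 94 0 -1; 0 -13.5 -0.1 11 142 0 -1; 0 -18 -0.1 14 189 0 -1; 0 -22.5 -0.1 18 236 0 -1
0 -4.5 0 3 47 -1 -1; -0.1 -9 0 6 94 -3 -1; -0.1 -13.5 0 10 142 -4 -1; -0.1 -18 -0.1 13 189 -5 -1; -0.1 -22.5 -0.1 16 236 -7 -1
0 0 0 19 0 19 -1; 0 0 0 37 0 37 -1; 0 0 0 56 0 56 -1
```

Request:
play_rows(commands="0 0 0 0 0 -15 -1; 0 0 0 0 0 -45 -1; 0 0 0 0 0 -85 -1; 0 0 0 0 0 -130 -1; 0 0 0 0 0 -169 -1")

```text
time_s: 10.55
ee_pos: [0.513, -0.22, 0.2029]
tcp_rot: [[-0.988, 0.156, 0.001], [0.156, 0.988, -0.001], [-0.001, -0.001, -1.0]]
ft_force: [0.4, 0.4, -0.8]
width: 0.149
grip_force: 78.0
```

Request:
play_rows(commands="0 -4.5 0 3 47 0 -1; 0 -9 0 7 94 0 -1; 0 -13.5 0 11 142 0 -1; 0 -18 0 14 189 0 -1; 0 -22.5 0 18 236 0 -1")

```text
time_s: 11.18
ee_pos: [0.5318, 0.0173, 0.2013]
tcp_rot: [[-0.911, 0.156, 0.381], [0.144, 0.988, -0.06], [-0.386, 0.0, -0.922]]
ft_force: [0.6, -1.1, -0.6]
width: 0.149
grip_force: 78.0
```

Request:
play_rows(commands="0 -4.5 0 3 47 -1 -1; 0 -9 0 6 94 -3 -1; 0 -13.5 0 10 142 -4 -1; 0 -18 0 13 189 -5 -1; 0 -22.5 0 16 236 -7 -1")

```text
time_s: 11.8
ee_pos: [0.5507, 0.2436, 0.2012]
tcp_rot: [[-0.707, 0.158, 0.689], [0.112, 0.987, -0.112], [-0.698, -0.002, -0.716]]
ft_force: [0.9, -0.8, -0.4]
width: 0.145
grip_force: 78.1
```

Request:
play_rows(commands="0 0 0 19 0 19 -1; 0 0 0 37 0 37 -1; 0 0 0 56 0 56 -1; 0 0 0 56 0 56 -1")

```text
time_s: 12.3
ee_pos: [0.548, 0.2411, 0.1189]
tcp_rot: [[-0.713, 0.158, 0.683], [0.11, 0.987, -0.114], [-0.693, -0.006, -0.721]]
ft_force: [-0.4, -0.2, -0.4]
width: 0.143
grip_force: 78.2
```

```bash
python3 - <<'E'
from h import *
import cv2
np.set_printoptions(precision=4,suppress=True)
out=[]
for n,(x,y,w,h,s) in dict(side=(295,300,100,95,4),top=(202,215,100,95,4)).items():
    im=eyes.snapshot(n); cv2.imwrite(f"pics/{n}3.png",im[:,:,::-1])
    c=cv2.resize(im[y:y+h,x:x+w,::-1],None,fx=s,fy=s,interpolation=cv2.INTER_CUBIC)
    for k in range(0,w,10): cv2.putText(c,str(x+k),(k*s,8),0,.28,(255,255,255),1)
    for k in range(10,h,10): cv2.putText(c,str(y+k),(0,k*s+3),0,.28,(255,255,255),1)
    out.append(c)
cv2.imwrite("pics/tip3.png",np.hstack(out))
o=monitor.get_obs(); T=o["ee_pos"]+o["tcp_rot"]@TIP
print(o["ee_pos"],T,o["joint_positions"],o["width"]); print(proj("side",T),proj("top",T))
E
```

```text
[0.5501 0.242  0.1222] [0.4779 0.2534 0.0639] [ 22.7936   5.3321 121.0578 -58.3526  25.7174 -10.3909] 0.14234621579097737
[[330.6826 360.7851]] [[224.8957 244.3417]]
```

View pics/tip3.png

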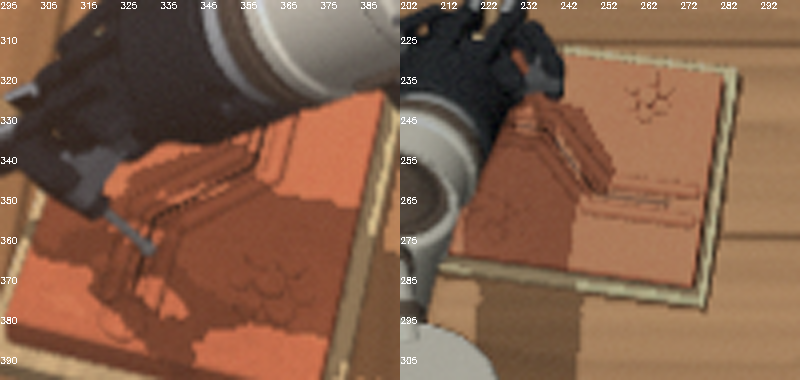

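In the side view the ball is at about (332.7,362), against a prediction of (330.7,360.8). In the top view the gripper hides it. The arm is also 10 mm short in y, and joint 5 is rather low at 26°. I'll fit a small kinematic model to choose the slant, and find the ball in the image by code.

```bash
cat >> h.py <<'E'
def sat(im):
    import cv2; return cv2.cvtColor(im,cv2.COLOR_RGB2HSV)[:,:,1].astype(int)
E
python3 - <<'E'
from h import *
import cv2
np.set_printoptions(precision=3,suppress=True,linewidth=200)
o=monitor.get_obs()
obs=[(np.radians([60.2133,9.1128,91.5746,0,79.4236,-12.039]),np.array([.17500,.54708,.23829]),np.array([-.0009,-.0017,-1])),
     (np.radians(o["joint_positions"]),o["ee_pos"],o["tcp_rot"][:,2])]
def wr(j,k):
    L1,L2,h,s,d=k; u=np.array([np.cos(j[0]),np.sin(j[0]),0]); v=np.array([-u[1],u[0],0]); a=j[1]+j[2]
    return (L1*np.sin(j[1])+L2*np.sin(a))*u+s*v+np.array([0,0,h+L1*np.cos(j[1])+L2*np.cos(a)])
f=lambda k:np.concatenate([wr(j,k)+k[4]*z-p for j,p,z in obs])
s=least_squares(f,[.4,.4,.2,0,.25]); print("fit",s.x,np.abs(s.fun).max()*1e3)
k=s.x
for al in (32,38,45):
  for yaw in (-9,-25):
    R=down(yaw+90)@Ro.from_euler("y",-al,degrees=True).as_matrix()
    for t in ((.480,.263,.044),(.424,.133,.044)):
        p=np.array(t)-R@TIP; z=R[:,2]; w=p-k[4]*z
        q=least_squares(lambda q:wr(q,k)-w,[.3,.1,2.1]).x; a=q[1]+q[2]
        fd=np.array([np.sin(a)*np.cos(q[0]),np.sin(a)*np.sin(q[0]),np.cos(a)])
        print(al,yaw,t[1],np.degrees(q),"j5",np.degrees(np.arccos(fd@z)))
im=cv2.cvtColor(cv2.imread("pics/side3.png"),cv2.COLOR_BGR2RGB); print(sat(im)[348:370,318:342])
E
```

```text
fit [0.548 0.483 0.062 0.116 0.277] 4.264257220298523
32 -9 0.263 [ 19.697   9.838 115.932] j5 29.20748958958241
32 -9 0.133 [  4.182  -1.524 128.453] j5 22.783247951950944
32 -25 0.263 [ 21.317  11.148 114.288] j5 37.82418519258628
32 -25 0.133 [  6.647  -0.288 127.245] j5 29.501375284397916
38 -9 0.263 [ 21.396   8.382 118.91 ] j5 25.853554460341094
38 -9 0.133 [  5.265  -3.617 131.624] j5 17.182508077558403
38 -25 0.263 [ 23.769  10.364 116.468] j5 37.13829803618449
38 -25 0.133 [  9.023  -1.659 129.796] j5 27.37976570180377
45 -9 0.263 [ 23.512   7.184 122.338] j5 24.501717651927628
45 -9 0.133 [  6.694  -5.569 135.355] j5 12.681500924249017
45 -25 0.263 [ 26.721   9.968 118.945] j5 38.278793910963095
45 -25 0.133 [ 12.036  -2.656 132.752] j5 27.474920237922845
[[ 22  41 114 148 150 152 153 153 157 151 151 159 150 158 159 153 157 157 155 150 155 155 155 151]
 [ 26  45  61 106 144 152 155 158 156 160 152 154 154 158 155 154 158 157 157 151 150 154 151 154]
 [ 38  56  63  58 135 154 153 156 157 159 153 159 158 153 158 157 151 155 152 155 154 151 150 149]
 [ 48  62  72  47 129 151 1
[... 1154 characters left out ...]
3 157]
 [152 150 153 151 153 154 154 156 153 150 153 155  91  51  54 103 141 158 151 156 149 153 155 151]
 [151 157 157 156 159 159 152 153 156 154 155 153 150 138 136 141 148 157 154 155 150 152 150 153]
 [153 156 154 154 152 158 162 159 149 153 155 160 149 149 153 153 154 150 152 155 149 156 156 158]
 [151 155 153 157 153 153 155 152 152 151 154 148 144 152 149 158 149 154 161 153 153 153 153 153]
 [158 159 157 151 156 157 153 152 153 153 147 143 158 158 153 151 155 158 157 150 153 152 152 159]
 [156 155 149 154 153 163 157 156 155 153 145 152 153 150 153 155 157 152 147 155 154 153 151 149]
 [155 150 149 146 154 149 153 159 153 154 151 152 156 155 152 158 157 156 148 153 153 154 158 153]]
```

```bash
cat >> h.py <<'E'
RT=down(65)@Ro.from_euler("y",-38,degrees=True).as_matrix()
LINE=np.array([(328.5,372.7),(333.8,354),(358.5,341.7),(363.8,322.3)])   # side, crop convention
TRI=np.array([(.4801,.2631,.04),(.4752,.2196,.04),(.4309,.1832,.04),(.4243,.1332,.04)])
def seam(diff,z=.044):
    t=LINE+proj("side",TRI+[0,0,.004])-proj("side",TRI)
    return np.array([least_squares(lambda q:proj("side",[*q,z])[0]+diff-b,[.45,.2]).x for b in t])
def ball(im,T,r=9):
    "grey blob end near predicted pixel (crop convention)"
    p=proj("side",T)[0]; x,y=int(p[0])-r,int(p[1])-r; return x,y,sat(im)[y:y+2*r,x:x+2*r]
E
python3 - <<'E'
from h import *
np.set_printoptions(precision=4,suppress=True,linewidth=200)
S=seam(np.array([1.4,.9])); print(S, np.linalg.norm(np.diff(S,axis=0),axis=1)); print("tri panel-frame xy for compare",TRI[:,:2])
# fit rigid panel pattern with local nominal, show yaw
d=S[0]-S[1]; print(np.degrees(np.arctan2(-d[0],d[1])),np.degrees(np.arctan2(-(S[2]-S[3])[0],(S[2]-S[3])[1])))
plan([(tcp((*S[0],.062)),RT,4)],-1)
E
```

```text
[[0.483  0.2627]
 [0.4785 0.2196]
 [0.4338 0.1835]
 [0.4277 0.1339]] [0.0433 0.0575 0.0501]
tri panel-frame xy for compare [[0.4801 0.2631]
 [0.4752 0.2196]
 [0.4309 0.1832]
 [0.4243 0.1332]]
-5.939578345939201 -7.02643907864578
2.6 1.5 3 1 -3 3 -1; 5.2 3.1 6 1 -6 6 -1; 7.8 4.6 9.1 2 -9 9 -1; 10.3 6.1 12.1 2 -12 12 -1
```

Request:
play_rows(commands="2.6 1.5 3 1 -3 3 -1; 5.2 3.1 6 1 -6 6 -1; 7.8 4.6 9 2 -9 9 -1; 10.3 6.1 12.1 2 -12 12 -1; 10.3 6.1 12.1 2 -12 12 -1")

```text
time_s: 13.02
ee_pos: [0.5562, 0.2298, 0.1136]
tcp_rot: [[-0.713, 0.422, 0.56], [0.334, 0.907, -0.258], [-0.617, 0.003, -0.787]]
ft_force: [-0.3, 0.3, -0.4]
width: 0.15
grip_force: 78.2
```

```bash
python3 - <<'E'
from h import *
np.set_printoptions(precision=4,suppress=True,linewidth=200)
o=monitor.get_obs(); T=o["ee_pos"]+o["tcp_rot"]@TIP
x,y,s=ball(eyes.snapshot("side"),T); print(T,o["joint_positions"],proj("side",T),x,y); print(s)
E
```

```text
[0.4849 0.2632 0.0633] [ 24.1995  11.4008 112.4122 -47.3572  39.2059  -7.5656] [[326.2803 364.9219]] 317 355
[[ 28  74 138 157 156 155 155 158 154 158 159 157 153 149 151 143 149 150]
 [ 35  25  74 139 152 157 159 158 157 152 156 158 151 147 154 154 140 148]
 [ 74  29  20  76 139 155 155 156 151 153 149 146 155 146 154 143 144 153]
 [138  72  30  20  52 121 155 154 157 155 152 159 151 150 153 151 149 141]
 [153 133  69  28  15  60 128 153 161 155 153 155 154 153 147 150 152 146]
 [158 154 133  72  28  23  55 131 149 156 153 149 152 159 144 129 147 152]
 [154 152 150 138  69  33  22  78 137 150 158 146 149 156 143 143 160 150]
 [153 162 150 155 138  56  28  35 100 141 145 149 151 149 137 151 158 143]
 [151 154 155 153 149 111  48  25  37  79 118 153 149 150 134 153 146 157]
 [157 152 155 150 152 148 109  41  23  20  50 129 149 154 151 159 152 154]
 [154 155 152 154 155 151 148  64  26  18  32 124 154 141 145 157 154 157]
 [153 154 152 156 152 152 156 101  49  46  85 137 145 143 155 145 153 153]
 [152 149 153 156 156 157 161 144 123 117 140 148 147 148 150 155 151 154]
 [155 155 156 159 157 158 156 156 150 152 149 149 159 155 155 146 144 154]
 [161 158 157 157 158 157 157 156 157 152 153 155 153 152 155 147 157 152]
 [151 159 158 158 157 158 158 155 152 152 153 144 148 146 155 153 157 158]
 [154 160 159 156 157 154 157 158 154 156 155 142 153 152 155 151 155 157]
 [150 154 159 158 157 156 160 152 153 155 157 152 156 150 152 155 153 150]]
```

```bash
python3 - <<'E'
from h import *
np.set_printoptions(precision=4,suppress=True,linewidth=200)
S=seam(np.array([0,0.])); print(S,seam(np.array([0,0.]),.042)[0], np.linalg.norm(np.diff(S,axis=0),axis=1))
o=monitor.get_obs(); T=o["ee_pos"]+o["tcp_rot"]@TIP; print(T,o["ee_pos"],o["ft_force"])
plan([(tcp((*S[0],.053)),RT,3)],-1,nd=1)
E
```

```text
[[0.4801 0.2642]
 [0.4756 0.2213]
 [0.4308 0.1853]
 [0.4246 0.1357]] [0.4803 0.263 ] [0.0432 0.0574 0.0499]
[0.4842 0.2628 0.0626] [0.5556 0.2295 0.1129] [-0.021  -0.3359 -0.3557]
0.1 0 0 3.1 -0.2 1.7 -1; 0.1 0 0 6.2 -0.3 3.4 -1; 0.2 0.1 0 9.3 -0.5 5.1 -1
```

Request:
play_rows(commands="0 0 0 3 -0.5 1.7 -1; 0 0 0 6 -1 3.4 -1; 0 0 0 9.3 -1.5 5 -1; 0 0 0 9.3 -1.5 5 -1; 0 0 0 9.3 -1.5 5 -1")

```text
time_s: 13.7
ee_pos: [0.55, 0.2295, 0.1014]
tcp_rot: [[-0.715, 0.422, 0.558], [0.333, 0.907, -0.259], [-0.615, 0.0, -0.789]]
ft_force: [0.7, -0.3, -0.1]
width: 0.144
grip_force: 78.2
```

```bash
python3 - <<'E'
from h import *
np.set_printoptions(precision=4,suppress=True,linewidth=200)
o=monitor.get_obs(); T=o["ee_pos"]+o["tcp_rot"]@TIP
x,y,s=ball(eyes.snapshot("side"),T,7); print(T,proj("side",T),x,y,o["ft_force"]); print(s)
o=monitor.get_obs(); T=o["ee_pos"]+o["tcp_rot"]@TIP; print(T)
print("down 1mm in tool:",o["tcp_rot"].T@[0,0,-1])
E
```

```text
[0.4785 0.2628 0.0513] [[329.5783 368.791 ]] 322 361 [ 0.7107 -0.2863 -0.0817]
[[ 23  30 116 149 148 152 153 148 149 139 154 157 154 150]
 [ 45  23  52 123 147 153 150 155 162 139 151 155 147 153]
 [ 93  30  20  55 121 144 149 147 147 140 152 154 151 145]
 [152  89  33  18  53 116 153 150 148 142 152 151 152 149]
 [148 145  80  24  18  50 121 148 143 149 151 149 147 152]
 [153 153 141  74  28  20  50  92 131 148 148 149 153 149]
 [157 155 156 135  66  26  20  36  70 127 144 148 147 153]
 [157 157 157 153 137  60  24  17  23 102 150 151 153 151]
 [157 157 157 157 152 106  36  20  23  89 147 155 150 151]
 [155 157 158 160 157 135  58  41  49 116 146 156 148 153]
 [157 157 157 155 158 147 126 123 131 142 156 157 157 152]
 [156 154 154 152 156 159 161 156 159 151 148 155 156 154]
 [153 153 153 153 154 150 150 153 149 142 150 153 157 152]
 [154 152 154 151 151 151 144 158 152 155 153 148 158 151]]
[0.4786 0.2628 0.0514]
down 1mm in tool: [ 0.6151 -0.0003  0.7885]
```

Request:
play_rows(commands="0 0 0 -0.6 0.6 1.3 -1; 0 0 0 0.1 0.6 2.2 -1; 0 0 0 0.7 0.6 3 -1; 0 0 0 1.4 0.6 3.8 -1; 0 0 0 2 0.6 4.7 -1")

```text
time_s: 14.38
ee_pos: [0.5514, 0.2294, 0.0963]
tcp_rot: [[-0.715, 0.422, 0.557], [0.333, 0.907, -0.26], [-0.615, 0.0, -0.789]]
ft_force: [-0.5, 0.2, -0.7]
width: 0.145
grip_force: 78.2
```

```bash
cat > s.py <<'E'
from h import *
np.set_printoptions(precision=4,suppress=True,linewidth=200)
o=monitor.get_obs(); T=o["ee_pos"]+o["tcp_rot"]@TIP; print(T,o["ft_force"],o["time_s"])
E
python3 s.py
```

```text
[0.4799 0.2627 0.0463] [-0.5068  0.1668 -0.7082] 14.375
```

Request:
play_rows(commands="0 0 0 0.4 0 0.5 -1; 0 0 0 0.8 0 1 -1; 0 0 0 1.2 0 1.6 -1")

```text
time_s: 14.75
ee_pos: [0.5515, 0.2294, 0.0945]
tcp_rot: [[-0.715, 0.422, 0.558], [0.333, 0.906, -0.26], [-0.615, 0.0, -0.789]]
ft_force: [-0.6, -0.7, 0.3]
width: 0.147
grip_force: 78.2
```

Request:
play_rows(commands="0 0 0 0.4 0 0.5 -1; 0 0 0 0.6 0 0.8 -1; 0 0 0 0.6 0 0.8 -1")

```text
time_s: 15.12
ee_pos: [0.5515, 0.2294, 0.0934]
tcp_rot: [[-0.715, 0.422, 0.557], [0.333, 0.907, -0.26], [-0.615, 0.0, -0.789]]
ft_force: [0.2, -0.9, 0.2]
width: 0.152
grip_force: 78.2
```

```bash
python3 s.py
```

```text
[0.48   0.2627 0.0434] [ 0.1597 -0.8713  0.152 ] 15.125
```

Request:
play_rows(commands="0 0 0 0.3 0 0.4 -1; 0 0 0 0.3 0 0.4 -1")

```text
time_s: 15.38
ee_pos: [0.5515, 0.2294, 0.0929]
tcp_rot: [[-0.715, 0.422, 0.557], [0.333, 0.907, -0.26], [-0.615, 0.0, -0.789]]
ft_force: [-0.7, 0.7, -0.4]
width: 0.147
grip_force: 78.2
```

Request:
play_rows(commands="0 0 0 0.3 0 0.4 -1; 0 0 0 0.3 0 0.4 -1")

```text
time_s: 15.62
ee_pos: [0.5516, 0.2294, 0.0926]
tcp_rot: [[-0.715, 0.422, 0.558], [0.333, 0.907, -0.26], [-0.615, 0.0, -0.788]]
ft_force: [-0.1, -0.2, 0.1]
width: 0.148
grip_force: 78.2
```

Request:
play_rows(commands="0 0 0 0.3 0 0.4 -1; 0 0 0 0.3 0 0.4 -1")

```text
time_s: 15.88
ee_pos: [0.5518, 0.2294, 0.0923]
tcp_rot: [[-0.715, 0.422, 0.558], [0.333, 0.907, -0.26], [-0.615, 0.0, -0.788]]
ft_force: [-0.5, -0.8, 2.5]
width: 0.144
grip_force: 78.4
```

```bash
python3 s.py
```

```text
[0.4803 0.2627 0.0421] [-0.5476 -0.769   2.5109] 15.875
```

Contact came at 2.5 N with the ball in the joint beside the rosette. Next I'll plan the stroke at about 25 mm/s.

```bash
python3 - <<'E'
from h import *
np.set_printoptions(precision=4,suppress=True,linewidth=200)
S=seam(np.array([0,0.]),.0421); print(S)
o=monitor.get_obs(); R=o["tcp_rot"]; T=o["ee_pos"]+R@TIP
segs=[]; t=T.copy()
for s in S[1:]:
    d=np.r_[s-t[:2],0]; n=int(round(np.linalg.norm(d)/.0031)); t=t+d; segs.append((t-R@TIP,R,n)); print(n)
plan(segs,-1,o["ee_pos"],R,nd=1); print("1mm up:",R.T@[0,0,1],"1mm +x",R.T@[1,0,0],"+y",R.T@[0,1,0])
E
```

```text
[[0.4803 0.263 ]
 [0.4757 0.2199]
 [0.4308 0.1839]
 [0.4246 0.1342]]
14
19
16
0 0 0 -0.8 -2.9 0.6 -1; 0 0 0 -1.6 -5.8 1.2 -1; 0 0 0 -2.3 -8.7 1.8 -1; 0 0 0 -3.1 -11.6 2.4 -1; 0 0 0 -3.9 -14.5 3 -1
0 0 0 -0.8 -3 0.6 -1; 0 0 0 -1.6 -5.9 1.3 -1; 0 0 0 -2.3 -8.8 1.9 -1; 0 0 0 -3.1 -11.7 2.5 -1; 0 0 0 -3.9 -14.6 3.1 -1
0 0 0 -0.8 -2.9 0.6 -1; 0 0 0 -1.6 -5.8 1.2 -1; 0 0 0 -2.3 -8.7 1.8 -1; 0 0 0 -3.1 -11.6 2.4 -1; 0 0 0 -2.1 -14.3 1.6 -1
0 0 0 1.1 -2.8 -0.8 -1; 0 0 0 2.1 -5.5 -1.7 -1; 0 0 0 3.2 -8.2 -2.5 -1; 0 0 0 4.3 -10.9 -3.3 -1; 0 0 0 5.3 -13.6 -4.1 -1
0 0 0 1.1 -2.7 -0.9 -1; 0 0 0 2.1 -5.5 -1.7 -1; 0 0 0 3.2 -8.2 -2.5 -1; 0 0 0 4.2 -10.9 -3.3 -1; 0 0 0 5.3 -13.6 -4.2 -1
0 0 0 1 -2.7 -0.8 -1; 0 0 0 2.1 -5.4 -1.6 -1; 0 0 0 3.1 -8.1 -2.4 -1; 0 0 0 4.2 -10.9 -3.3 -1; 0 0 0 5.2 -13.6 -4.1 -1
0 0 0 1.1 -2.7 -0.8 -1; 0 0 0 2.2 -5.4 -1.6 -1; 0 0 0 3.2 -8.1 -2.5 -1; 0 0 0 2.5 -11.1 -1.9 -1; 0 0 0 1.7 -14.1 -1.3 -1
0 0 0 -0.8 -3 0.6 -1; 0 0 0 -1.5 -5.9 1.2 -1; 0 0 0 -2.3 -8.9 1.8 -1; 0 0 0 -3 -11.9 2.4 -1; 0 0 0 -3.8 -14.9 3 -1
0 0 0 -0.7 -3 0.6 -1; 0 0 0 -1.5 -5.9 1.1 -1; 0 0 0 -2.2 -8.9 1.7 -1; 0 0 0 -3 -11.9 2.3 -1; 0 0 0 -3.8 -14.9 2.9 -1
0 0 0 -0.7 -2.9 0.6 -1; 0 0 0 -1.5 -5.9 1.2 -1; 0 0 0 -2.2 -8.9 1.8 -1; 0 0 0 -3 -11.9 2.4 -1
1mm up: [-0.6153  0.0003 -0.7883] 1mm +x [-0.7145  0.4221  0.5579] +y [ 0.3329  0.9065 -0.2595]
```

Request:
play_rows(commands="0 0 0 -0.8 -2.9 0.6 -1; 0 0 0 -1.6 -5.8 1.2 -1; 0 0 0 -2.3 -8.7 1.8 -1; 0 0 0 -3.1 -11.6 2.4 -1; 0 0 0 -3.9 -14.5 3 -1")

```text
time_s: 16.5
ee_pos: [0.5499, 0.214, 0.092]
tcp_rot: [[-0.715, 0.422, 0.558], [0.333, 0.907, -0.259], [-0.615, 0.0, -0.789]]
ft_force: [-0.5, 1.2, 1.7]
width: 0.15
grip_force: 78.5
```

```bash
python3 s.py
```

```text
[0.4784 0.2473 0.0419] [-0.4559  1.1661  1.692 ] 16.5
```

Request:
play_rows(commands="0 0 0 -0.8 -3 0.6 -1; 0 0 0 -1.6 -5.9 1.3 -1; 0 0 0 -2.3 -8.8 1.9 -1; 0 0 0 -3.1 -11.7 2.5 -1; 0 0 0 -3.9 -14.6 3.1 -1")

```text
time_s: 17.12
ee_pos: [0.5482, 0.1987, 0.092]
tcp_rot: [[-0.715, 0.422, 0.558], [0.333, 0.907, -0.259], [-0.615, 0.0, -0.789]]
ft_force: [-0.2, 1.4, 2.4]
width: 0.145
grip_force: 78.5
```

Request:
play_rows(commands="0 0 0 -0.8 -2.9 0.6 -1; 0 0 0 -1.6 -5.8 1.2 -1; 0 0 0 -2.3 -8.7 1.8 -1; 0 0 0 -3.1 -11.6 2.4 -1; 0 0 0 -2.1 -14.3 1.6 -1")

```text
time_s: 17.75
ee_pos: [0.5449, 0.1845, 0.0923]
tcp_rot: [[-0.714, 0.422, 0.558], [0.333, 0.906, -0.26], [-0.616, 0.0, -0.788]]
ft_force: [1.7, 0.3, 1.7]
width: 0.147
grip_force: 78.4
```

```bash
cat >> s.py <<'E'
x,y,s=ball(eyes.snapshot("side"),T,7); print(proj("side",T),x,y)
print(s)
E
python3 s.py
```

```text
[0.4735 0.2178 0.0422] [1.6912 0.349  1.729 ] 17.75
[[335.1302 351.9879]] 328 344
[[ 20  83 139 156 157 157 158 158 154 153 151 154 152 153]
 [ 28  27  95 145 154 154 150 157 152 151 152 155 156 154]
 [ 72  30  40 105 144 156 158 159 150 150 158 156 155 150]
 [126  57  26  45 106 150 153 155 154 152 160 156 148 149]
 [160 130  53  23  51 120 152 155 156 151 152 150 155 153]
 [155 158 123  47  25  61 122 145 153 151 148 152 161 149]
 [157 155 156 111  36  22  55  81 131 147 151 155 151 142]
 [159 154 156 151  81  32  22  23  64 142 148 144 151 144]
 [156 157 159 155 142  54  20  27  39 101 152 157 157 162]
 [156 158 159 156 154  85  40  45  84 135 156 152 159 153]
 [163 152 157 158 161 142 106 123 144 148 157 151 153 151]
 [155 155 153 155 154 144 152 150 153 154 151 156 156 155]
 [154 155 156 152 147 158 159 147 155 161 157 153 153 150]
 [156 154 154 152 156 150 156 150 153 157 150 153 152 159]]
```

Request:
play_rows(commands="0 0 0 1.1 -2.8 -0.8 -1; 0 0 0 2.1 -5.5 -1.7 -1; 0 0 0 3.2 -8.2 -2.5 -1; 0 0 0 4.3 -10.9 -3.3 -1; 0 0 0 5.3 -13.6 -4.1 -1")

```text
time_s: 18.42
ee_pos: [0.5328, 0.1752, 0.0921]
tcp_rot: [[-0.715, 0.422, 0.558], [0.333, 0.907, -0.259], [-0.615, 0.0, -0.788]]
ft_force: [2.9, 0.9, 2.8]
width: 0.145
grip_force: 78.4
```

Request:
play_rows(commands="0 0 0 1.1 -2.7 -0.9 -1; 0 0 0 2.1 -5.5 -1.7 -1; 0 0 0 3.2 -8.2 -2.5 -1; 0 0 0 4.2 -10.9 -3.3 -1; 0 0 0 5.3 -13.6 -4.2 -1")

```text
time_s: 19.05
ee_pos: [0.5208, 0.1657, 0.0921]
tcp_rot: [[-0.715, 0.422, 0.558], [0.333, 0.907, -0.26], [-0.615, 0.0, -0.789]]
ft_force: [1.7, 0.7, 3.7]
width: 0.141
grip_force: 78.4
```

```bash
python3 s.py | head -2
```

```text
[0.4493 0.199  0.042 ] [1.668  0.6924 3.6801] 19.05
[[348.5338 345.6374]] 341 338
```

Request:
play_rows(commands="0 0 0 1 -2.7 -0.8 -1; 0 0 0 2.1 -5.4 -1.6 -1; 0 0 0 3.1 -8.1 -2.4 -1; 0 0 0 4.2 -10.9 -3.3 -1; 0 0 0 5.2 -13.6 -4.1 -1")

```text
time_s: 19.73
ee_pos: [0.5089, 0.1561, 0.092]
tcp_rot: [[-0.715, 0.422, 0.557], [0.333, 0.907, -0.26], [-0.615, 0.0, -0.789]]
ft_force: [2.4, 0.8, 3.5]
width: 0.143
grip_force: 78.4
```

Request:
play_rows(commands="0 0 0 1.1 -2.7 -0.8 -1; 0 0 0 2.2 -5.4 -1.6 -1; 0 0 0 3.2 -8.1 -2.5 -1; 0 0 0 2.5 -11.1 -1.9 -1; 0 0 0 1.7 -14.1 -1.3 -1")

```text
time_s: 20.35
ee_pos: [0.5007, 0.1442, 0.0915]
tcp_rot: [[-0.715, 0.422, 0.557], [0.333, 0.906, -0.26], [-0.614, -0.0, -0.789]]
ft_force: [-0.3, 2.5, 3.6]
width: 0.143
grip_force: 78.7
```

```bash
python3 s.py
```

```text
[0.4291 0.1775 0.0415] [-0.3166  2.4982  3.5778] 20.35
[[359.7656 338.1766]] 352 331
[[ 76  34  50 108 151 159 155 159 155 152 156 157 148 151]
 [136  64  27  53 115 147 155 154 145 148 155 156 156 154]
 [156 123  54  26  60 118 149 154 156 150 151 159 146 159]
 [157 158 108  46  27  58 123 154 140 150 157 153 154 159]
 [161 160 154  96  38  26  60 108 153 160 151 155 154 157]
 [155 161 154 156  87  33  22  44  68 140 158 153 156 155]
 [156 157 157 162 144  78  35  28  35  99 135 154 153 156]
 [155 160 159 156 153 148  57  32  21  66 130 159 150 151]
 [160 157 158 161 156 154  82  34  34  62 139 155 157 156]
 [155 152 157 155 156 154 132  85  91 122 158 154 155 157]
 [153 156 156 161 154 158 166 148 157 147 152 154 154 162]
 [155 151 157 164 151 151 149 157 152 155 151 155 158 156]
 [157 165 156 152 154 158 154 153 156 156 158 154 164 152]
 [147 152 151 152 157 151 153 157 155 158 156 160 159 154]]
```

Request:
play_rows(commands="0 0 0 -0.8 -3 0.5 -1; 0 0 0 -1.6 -5.9 1.1 -1; 0 0 0 -2.4 -8.9 1.7 -1; 0 0 0 -3.1 -11.9 2.3 -1; 0 0 0 -3.9 -14.9 2.9 -1")

```text
time_s: 21.02
ee_pos: [0.4992, 0.1285, 0.092]
tcp_rot: [[-0.715, 0.422, 0.557], [0.333, 0.906, -0.26], [-0.615, -0.0, -0.789]]
ft_force: [-0.7, 1.0, 2.6]
width: 0.147
grip_force: 78.5
```

Request:
play_rows(commands="0 0 0 -0.8 -3 0.5 -1; 0 0 0 -1.5 -5.9 1.1 -1; 0 0 0 -2.2 -8.9 1.7 -1; 0 0 0 -3 -11.9 2.3 -1; 0 0 0 -3.8 -14.9 2.9 -1")

```text
time_s: 21.65
ee_pos: [0.4974, 0.1131, 0.0922]
tcp_rot: [[-0.715, 0.422, 0.557], [0.333, 0.907, -0.26], [-0.615, 0.0, -0.789]]
ft_force: [0.1, 1.7, 2.6]
width: 0.147
grip_force: 78.5
```

```bash
python3 s.py|head -2
```

```text
[0.4259 0.1464 0.0421] [0.1075 1.664  2.585 ] 21.65
[[362.7946 325.7333]] 355 318
```

Request:
play_rows(commands="0 0 0 -0.7 -2.9 0.6 -1; 0 0 0 -1.4 -5.9 1.2 -1; 0 0 0 -2.1 -8.8 1.8 -1; 0 0 0 -2.8 -11.7 2.4 -1; 0 0 0 -3.4 -14 2.8 -1")

```text
time_s: 22.32
ee_pos: [0.4955, 0.0985, 0.0921]
tcp_rot: [[-0.715, 0.422, 0.558], [0.333, 0.906, -0.26], [-0.615, 0.0, -0.789]]
ft_force: [-0.4, 1.0, 2.1]
width: 0.145
grip_force: 78.5
```

Request:
play_rows(commands="0 0 0 0 0 0 -1; 0 0 0 0 0 0 -1")

```text
time_s: 22.58
ee_pos: [0.4955, 0.0984, 0.0921]
tcp_rot: [[-0.715, 0.422, 0.557], [0.332, 0.906, -0.26], [-0.615, -0.001, -0.788]]
ft_force: [-0.3, -0.9, 2.6]
width: 0.141
grip_force: 78.4
```

```bash
python3 s.py
```

```text
[0.424  0.1317 0.042 ] [-0.299  -0.9017  2.5757] 22.575
[[364.3482 320.1729]] 357 313
[[ 59  27  59 124 150 150 149 144 147 141 139 132 131 135]
 [131  46  28  58 127 147 156 154 156 156 153 151 143 144]
 [158  90  31  22  54 125 152 156 156 150 158 151 152 153]
 [150 159 102  31  21  59 140 156 155 156 158 155 152 153]
 [151 158 149  86  33  24  57 123 151 159 156 164 153 155]
 [154 158 151 140  76  31  18  63 118 150 158 154 159 161]
 [156 159 156 159 142  72  30  24  45 119 152 156 156 162]
 [158 157 158 159 156 128  45  29  28 100 153 161 157 153]
 [160 158 158 157 151 143  72  40  49 114 150 159 158 152]
 [158 155 155 157 153 155 141 114 135 146 162 156 153 160]
 [151 158 155 156 156 159 151 158 155 150 150 156 164 157]
 [152 155 155 153 160 163 143 159 151 153 155 158 156 159]
 [156 153 155 155 155 152 144 156 163 160 150 156 155 150]
 [150 160 158 160 158 169 152 156 148 151 151 153 156 159]]
```

Request:
play_rows(commands="0 0 0 -0.7 -2.9 0.6 -1; 0 0 0 -0.9 -3.9 0.8 -1; 0 0 0 -0.9 -3.9 0.8 -1; 0 0 0 -3.1 -3.9 -2 -1; 0 0 0 -5.2 -3.9 -4.7 -1")

```text
time_s: 23.25
ee_pos: [0.4944, 0.0946, 0.0987]
tcp_rot: [[-0.716, 0.422, 0.557], [0.333, 0.906, -0.26], [-0.614, -0.001, -0.789]]
ft_force: [0.7, -0.0, 0.2]
width: 0.148
grip_force: 78.2
```

Request:
play_rows(commands="0 0 0 -3 0 -4 -1; 0 0 0 -9 0 -12 -1; 0 0 0 -20 0 -26 -1; 0 0 0 -35 0 -45 -1; 0 0 0 -53 0 -68 -1")

```text
time_s: 23.88
ee_pos: [0.4943, 0.0947, 0.1855]
tcp_rot: [[-0.716, 0.422, 0.556], [0.333, 0.907, -0.259], [-0.614, -0.0, -0.789]]
ft_force: [-0.0, 1.3, 0.4]
width: 0.145
grip_force: 78.2
```

```bash
python3 - <<'E'
from h import *
D=down(81.0); o=monitor.get_obs(); print(o["ee_pos"])
plan([((.513,-.220,.20),D,10),((.513,-.220,.06),D,5),((.513,-.220,.033),D,5)],-1,nd=0)
E
```

```text
[0.49430787 0.09470132 0.18547306]
-0.5 3.8 -1.5 -13 -28 8 -1; -1.1 7.5 -3.1 -25 -55 16 -1; -1.6 11.3 -4.6 -38 -83 24 -1; -2.1 15 -6.1 -51 -111 32 -1; -2.6 18.8 -7.7 -64 -139 40 -1
-0.6 3.8 -1.5 -10 -29 3 -1; -1.1 7.5 -3.1 -21 -59 6 -1; -1.6 11.3 -4.6 -32 -88 9 -1; -2.2 15 -6.1 -42 -118 12 -1; -2.7 18.8 -7.7 -53 -148 15 -1
0 0 0 0 0 28 -1; 0 0 0 0 0 56 -1; 0 0 0 0 0 84 -1; 0 0 0 0 0 112 -1; 0 0 0 0 0 140 -1
0 0 0 0 0 5 -1; 0 0 0 0 0 11 -1; 0 0 0 0 0 16 -1; 0 0 0 0 0 21 -1; 0 0 0 0 0 27 -1
```

Request:
play_rows(commands="-0.5 3.8 -1.5 -13 -28 8 -1; -1.1 7.5 -3.1 -25 -55 16 -1; -1.6 11.3 -4.6 -38 -83 24 -1; -2.1 15 -6.1 -51 -111 32 -1; -2.6 18.8 -7.7 -64 -139 40 -1")

```text
time_s: 24.5
ee_pos: [0.5042, -0.064, 0.1935]
tcp_rot: [[-0.907, 0.291, 0.304], [0.268, 0.956, -0.116], [-0.324, -0.023, -0.946]]
ft_force: [0.6, -0.3, -1.0]
width: 0.145
grip_force: 78.2
```

Request:
play_rows(commands="-0.6 3.8 -1.5 -10 -29 3 -1; -1.1 7.5 -3.1 -21 -59 6 -1; -1.6 11.3 -4.6 -32 -88 9 -1; -2.2 15 -6.1 -42 -118 12 -1; -2.7 18.8 -7.7 -53 -148 15 -1")

```text
time_s: 25.12
ee_pos: [0.5136, -0.2215, 0.1999]
tcp_rot: [[-0.988, 0.155, 0.0], [0.155, 0.988, 0.001], [0.0, 0.001, -1.0]]
ft_force: [-0.6, 0.5, 0.0]
width: 0.145
grip_force: 78.1
```

Request:
play_rows(commands="0 0 0 0 0 0 -1; 0 0 0 0 0 0 -1")

```text
time_s: 25.38
ee_pos: [0.5134, -0.2198, 0.1994]
tcp_rot: [[-0.988, 0.156, 0.002], [0.156, 0.988, 0.001], [-0.001, 0.001, -1.0]]
ft_force: [0.2, 0.9, 0.4]
width: 0.146
grip_force: 78.2
```

```bash
python3 - <<'E'
from h import *
D=down(81.0); o=monitor.get_obs(); print(o["ee_pos"],o["tcp_rot"])
plan([((.5128,-.2198,.10),D,5),((.5128,-.2198,.055),D,3),((.5128,-.2198,.034),D,5)],-1,nd=1)
E
```

```text
[ 0.51343366 -0.21982296  0.19937568] [[-9.87718741e-01  1.56234042e-01  1.61644996e-03]
 [ 1.56235302e-01  9.87719627e-01  6.84080924e-04]
 [-1.48972262e-03  9.28226096e-04 -9.99998460e-01]]
0 0 0 0.2 0 19.9 -1; 0 0 0 0.3 -0.1 39.7 -1; 0 0.1 0 0.5 -0.1 59.6 -1; 0 0.1 0 0.6 -0.1 79.5 -1; 0.1 0.1 0 0.8 -0.2 99.4 -1
0 0 0 0 0 15 -1; 0 0 0 0 0.1 30 -1; 0 0 0 0 0.1 45 -1; 0 0 0 0 0.1 49.2 -1; 0 0 0 0 0.1 53.4 -1
0 0 0 0 0 4.2 -1; 0 0 0 0 0 8.4 -1; 0 0 0 0 0 12.6 -1
```

Request:
play_rows(commands="0 0 0 0 0 20 -1; 0 0 0 0.2 0 45 -1; 0 0 0 0.4 0 70 -1; 0 0 0 0.5 0 95 -1; 0 0 0 0.6 0 115 -1")

```text
time_s: 26.0
ee_pos: [0.5127, -0.2187, 0.0838]
tcp_rot: [[-0.988, 0.155, 0.001], [0.155, 0.988, 0.001], [-0.001, 0.001, -1.0]]
ft_force: [0.2, -0.9, -0.8]
width: 0.146
grip_force: 78.2
```

Request:
play_rows(commands="0 0 0 0 0 15 -1; 0 0 0 0 0 28 -1; 0 0 0 0 0 38 -1; 0 0 0 0 0 44 -1; 0 0 0 0 0 48 -1")

```text
time_s: 26.62
ee_pos: [0.5135, -0.2206, 0.0365]
tcp_rot: [[-0.988, 0.156, 0.002], [0.156, 0.988, -0.0], [-0.002, -0.0, -1.0]]
ft_force: [0.2, -0.3, 0.0]
width: 0.145
grip_force: 78.2
```

Request:
play_rows(commands="0 0 0 0 0 2 -1; 0 0 0 0 0 3 -1; 0 0 0 0 0 4 -1; 0 0 0 0 0 4 -1")

```text
time_s: 27.12
ee_pos: [0.5134, -0.2205, 0.0327]
tcp_rot: [[-0.988, 0.156, 0.002], [0.156, 0.988, -0.0], [-0.002, 0.0, -1.0]]
ft_force: [-0.4, 0.3, -0.0]
width: 0.146
grip_force: 78.2
```

Request:
play_rows(commands="0 0 0 0 0 1 -1; 0 0 0 0 0 1.5 -1; 0 0 0 0 0 1.5 -1")

```text
time_s: 27.5
ee_pos: [0.5133, -0.2204, 0.0311]
tcp_rot: [[-0.988, 0.156, 0.002], [0.156, 0.988, -0.0], [-0.002, 0.0, -1.0]]
ft_force: [-0.9, -0.3, -0.9]
width: 0.147
grip_force: 78.2
```

Request:
play_rows(commands="0 0 0 0 0 0 -0.6; 0 0 0 0 0 0 -0.3; 0 0 0 0 0 0 0; 0 0 0 0 0 0 0; 0 0 0 0 0 0 0", grip_force=20)

```text
time_s: 28.12
ee_pos: [0.5133, -0.2204, 0.0311]
tcp_rot: [[-0.988, 0.156, 0.002], [0.156, 0.988, -0.0], [-0.002, 0.0, -1.0]]
ft_force: [-0.1, -0.5, 0.3]
width: 0.501
grip_force: 0.0
```

Request:
play_rows(commands="0 0 0 0 0 -15 0; 0 0 0 0 0 -50 0; 0 0 0 0 0 -95 0; 0 0 0 0 0 -145 0; 0 0 0 0 0 -200 0")

```text
time_s: 28.75
ee_pos: [0.5127, -0.2202, 0.2336]
tcp_rot: [[-0.988, 0.156, 0.002], [0.156, 0.988, -0.0], [-0.002, -0.0, -1.0]]
ft_force: [-0.3, -0.8, 0.3]
width: 0.5
grip_force: 0.0
```

Request:
play_rows(commands="0 0 0 0 40 0 0; 0 0 0 0 85 0 0; 0 0 0 0 130 0 0; 0 0 0 0 170 0 0; 0 0 0 0 170 0 0")

```text
time_s: 29.38
ee_pos: [0.5398, -0.0503, 0.2323]
tcp_rot: [[-0.988, 0.153, 0.003], [0.153, 0.988, -0.0], [-0.003, 0.0, -1.0]]
ft_force: [-0.5, -1.2, -0.3]
width: 0.497
grip_force: 0.0
```

```bash
python3 - <<'E'
from h import *
import cv2
out=[]
for n,(x,y,w,h,s) in dict(top=(358,195,75,95,6),side=(300,130,58,95,6)).items():
    im=eyes.snapshot(n); cv2.imwrite(f"pics/{n}9.png",im[:,:,::-1])
    c=cv2.resize(im[y:y+h,x:x+w,::-1],None,fx=s,fy=s,interpolation=cv2.INTER_CUBIC)
    for k in range(0,w,10): cv2.putText(c,str(x+k),(k*s,8),0,.28,(255,255,255),1)
    for k in range(10,h,10): cv2.putText(c,str(y+k),(0,k*s+3),0,.28,(255,255,255),1)
    out.append(c)
cv2.imwrite("pics/end9.png",np.hstack(out))
E
```

```text
(no output)
```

View pics/end9.png

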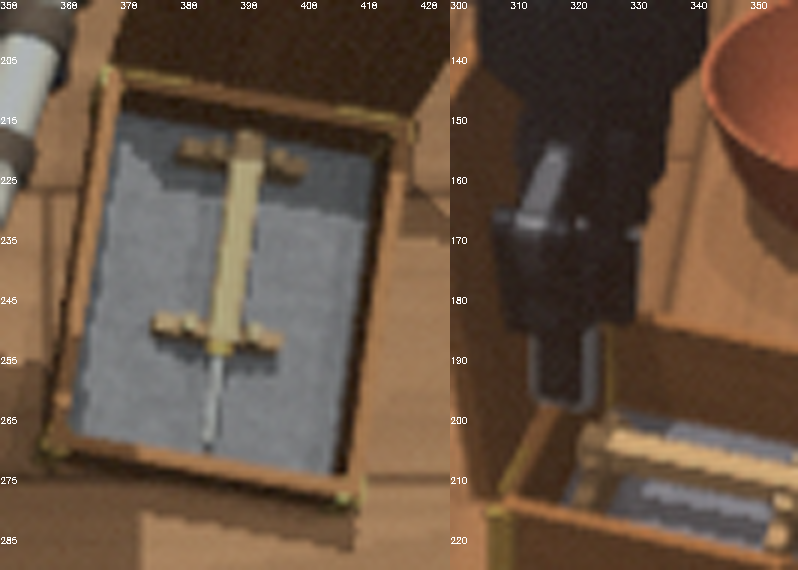

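The stylus is back on both rests, in nearly the same place as at the start: tip at (392.5,268) and ferrule at (394.7,253) in the top view. The lid is open and the gripper is clear, so I'm handing in.

```bash
python3 -c "
from workcell import r; print(r.finish_job())"
```

```text
the job is handed in; nothing more can be done
None
```

I opened the lid to its stop, ran the stylus's ball along the whole joint from rosette to open end at about 2.5 cm/s with a measured force of about 2–4 N, laid the stylus back on its rests, and handed the job in at about 29 s; no verdict was returned.

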